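# Clamp a crimp die in the bench nest with its sprung bolt

## Task

Clamp the tall grey crimp die in the nest: stand it upright in the pocket, long side along the bolt, and let go, then take the ball handle and slide the bolt across, so that the sprung nose pushes the die home against the end wall, with the handle resting lightly on the keeper's rail until you feel it drop into the notch. Turn it right down there, so that the spring draws it back beneath the lip and the die stays clamped when you let go. Go gently, never forcing the handle on the keeper, and leave the other things where they are.

Things in the scene. Friction and masses are not known exactly. Their poses are not given: they have to be found in the camera images.
- nest: Die clamping nest, fixed: dark base plate 74 x 204 x 10 mm with two aluminium guide blocks for the bolt (up to 58 mm high, at y below -16 mm), a block with the die pocket, and an end wall, all in a row along its y. Origin on the bench under the bolt axis (44 mm up); z up; the bolt shoots to +y, towards the end wall; the handle turns down to -x.
- nest_floor (a point): Point on the pocket floor, 28 mm above the bench, midway between two low steel fences (26 mm apart, 6 mm thick, 50 mm long along nest y, 8 mm high above the floor). The die's underside may be set down centred here: 10 mm short of its clamped place and clear of the drawn-back nose.
- end_wall (a point): Middle of the end wall's face towards the pocket, on the bolt axis (nest y = +55 mm). The wall is 56 mm wide along nest x, 14 mm thick, its top 62 mm above the bench. The clamped die lies flat on it, its centre 15 mm in front of this face.
- die_center (a point): Centre (20 mm above the underside) of the task's die: plain light grey steel block standing upright, 30 (its x) x 22 (its y) x 40 mm high and a 4 mm tongue on top, 0.12 to 0.2 kg, the taller of the two loose dies. In the nest its x (either way round) lies along nest y. Grasp across the 22 mm side, fingertips at least 11 mm above its underside, to pass over the fences.
- bolt (a joint): How far the bolt is slid towards the end wall, m; 0 = drawn back, 0.056 = its last end; starts at 0 to 0.006. Greased: friction 1.2 N, and 2 N more at 50 mm/s. The nose pushes the die along and meets a die that is against the end wall at 0.023; from there its spring resists with 2.5 N, growing by 0.18 N per mm.
- handle (a joint): Angle of the ball handle about the bolt axis, rad; 0 = straight up, grows as it turns down to nest -x; starts at 0.15 to 0.7; light friction keeps it where it is left. Over the rail it turns only to about 0.95, where it lies on the rail's edge. Level = 1.57; in the notch it goes down to about 1.85; above 1.7 it is beneath the lip.
- handle_hinge (a point): Point on the bolt axis at the handle's root (nest x = 0, 44 mm above the bench, nest y = -92 mm + bolt joint value); it slides with the bolt.
- knob (a point): Centre of the handle's black ball, 18 mm across, on a steel stem 6 mm thick, 56 mm from the bolt axis. Pinch it from above with the fingers closing along nest y: it then turns between the pads with the handle, the gripper still pointing down. Fully down, its centre is about 29 mm above the bench, in front of the base plate; upright, its top is 109 mm up.
- keeper: Keeper, fixed to the nest: upright steel plate 6 mm thick, 78 mm long, parallel to the bolt, its middle 22 mm from the bolt axis to nest -x. Its top edge, 54 mm above the bench, is the rail on which the leaning handle rests (a push on the ball weighs on it 2.6 times); in it is one notch, 7.5 mm wide. Origin: on its bracket, nest (-22, -57, 10) mm; does not follow the plate's setting.
- nose: Sprung nose at the front of the bolt: round steel plunger with a 14 mm head; origin at its front face, on the bolt axis; yields up to 28 mm.
- flat_die: Bystander: small dark flat die, 45 x 16 x 20 mm, lying behind on the bench.
- caliper: Bystander: digital caliper, 200 mm long, lying flat on the right beyond the dies.
- notch (a point): Nominal middle of the notch's mouth: there bolt = 0.040. At its foot, beneath a lip, a hook runs back 4 mm, where the spring draws the handle to bolt = 0.035. The plate is set in slots for each die: notch and both values are shifted together by up to 10 mm either way, unseen by this reading. Its far edge, 2 mm above the rail, catches a handle that slides on the rail.
Things that resemble listed ones, but are neither listed nor needed, are in the scene too. Of the things that look like the part that bears die_center, the middle-sized one is meant.

How it is judged:
On the way, in this order (a step that is already met when the one before it is completed fails the run):
1. the die stands in the pocket between the fences, long side along the bolt, let go (x of die_center in the frame of nest between -0.0035 and 0.0035 m and z of die_center in the frame of nest between 0.045 and 0.051 m and angle between die_center's own z axis and vertical below 0.1 rad and angle between the x axis of die_center and the y axis of nest, either way round below 0.12 rad and y of die_center in the frame of nest between 0.005 and 0.044 m and contact force between the fingers and anything else below 0.1 N), for 0.2 s.
2. the bolt is slid across and its nose presses the die against the end wall, the handle not yet turned down (y of die_center in the frame of nest above 0.037 m and value of joint bolt above 0.024 m and value of joint handle below 1.25 rad and contact force between nose and anything else above 1.5 N), for 0.1 s.
3. the handle is turned down in the keeper notch (value of joint handle above 1.72 rad and value of joint bolt above 0.0235 m), for 0.1 s.
At the end, for the whole second after the job is handed in: Die upright in the pocket (0.1 rad), centred between the fences within 3.5 mm, long side along the bolt (0.12 rad), within 3 mm of the end wall, the nose pressing it with over 1.5 N; handle down in the notch beneath the lip (over 1.72 rad, bolt over 0.0235), at rest (all of step 3 and x of die_center in the frame of nest between -0.0035 and 0.0035 m and z of die_center in the frame of nest between 0.045 and 0.051 m and angle between die_center's own z axis and vertical below 0.1 rad and angle between the x axis of die_center and the y axis of nest, either way round below 0.12 rad and y of die_center in the frame of nest between 0.037 and 0.044 m and velocity of joint bolt below 0.01 m/s and contact force between nose and anything else above 1.5 N); the robot touches nothing.
It fails at once if the handle, or anything else, is forced against the keeper with more than 25 N (contact force between keeper and anything else above 25 N).
It fails at once if a bystander (flat die or caliper) is moved by more than 30 mm (distance of any of flat_die, caliper from where it was at the start of the episode above 0.03 m).
It also fails if it takes over 72 s, if anything falls off the work surface, if the arm or the gripper's body presses on something with over 40 N, if the wrist force passes 120 N, or if a joint passes its speed limit or range.

## Robot

A 6-joint arm with a two-finger parallel gripper is mounted at the origin on a cart in front of the work surface, level with it; the furniture and walls round the work are solid. World frame = base frame: x ahead of the robot, y to its left, z up, the work surface at z = 0. Lengths are in m, angles in rad, forces in N, time in s.
With the tool pointing down it reaches from about 0.2 to 0.875 m from the base axis. Payload 3.4 kg.
Tool frame: the origin (TCP) lies midway between the tips of the shut fingers; the grasp point (between the pads) lies env.pinch_z behind it (env.pinch_z is the distance from the TCP to the grasp point, in m); z points along the fingers, y is the line along which they close (so a half turn about z gives the same grasp; the last joint's range is limited). The gripper opens to 94 mm and grips with 3 to 60 N. Pads are 16 mm wide; open, the fingers measure 119 mm over their backs; the gripper's body (75 mm by 177 mm) begins 78 mm behind the grasp point.
Start: joints at [-1.344, 0.276, 1.505, -0, 1.361, -0.121], TCP at [0.196, -0.541, 0.205] pointing down, gripper open.
Joint ranges: [-2.89, 2.89], [-0.75, 2.08], [0.22, 2.7], [-1.18, 4.32], [0.11, 2.71], [-2.7, 2.7]. Speed limits (rad/s): [2.57, 2.57, 3.14, 3.14, 3.14, 3.14].

## Interface

Orientations are given as a unit quaternion [x, y, z, w].
In Python, from cell import get_state, imaging, ticket, models, env gives the robot as it stands.
- The arm moves only by the tool drive_tool, never from a script. Its arguments are lists of equal length, an entry for each row: "claw": the finger opening in cm, from 0 to 9.4; "offset": the shift along the world's x, y, z in cm, a list of three; "delta_rot": the turn, a rotation vector about the world's x, y, z in rad, a list of three. In form: {"claw": [claw, ...], "offset": [[tx, ty, tz], ...], "delta_rot": [[rx, ry, rz], ...]}. A call has 1 to 10 rows; each row is the pose to reach, as a shift and turn from the pose commanded when the call began; what a row does not reach only later rows make up. A row lasts 1/10 s, in which the tool goes at most 50 mm and 8.59 degrees, less where a joint would pass 70% of its speed; a pose out of reach is approached as far as the arm can. A call with a gripper value outside its range is refused whole. The fingers move at their own pace and stop on an object; "newtons" is the grip in N (left out, the last holds). Time passes only in rows, so rows that repeat a pose let the fingers close. It gives the time, the measured TCP pose, the force, the opening and the grip force at its end, in the units of the state.
- get_state(): the state, without advancing time (a new reading comes with each control period).
- imaging.read_camera(name): name is "scene" or "top" or "wrist"; returns a dict with "img" (420x560x3 uint8, blue, green, red), "z_map" (420x560 float32, m along the optical axis (not along the pixel's ray), 0 where there is no reading), "fx", "fy", "cx", "cy" (pixels), "rvec" (rotation vector, rad) and "tvec" (3), from world to camera coordinates, as OpenCV has them; the wrist camera has in their place "hand_eye" (4x4, takes a point from camera to tool coordinates, whose origin is the TCP and whose axes are the flange's). Camera axes: x right, y down, z forward; pixel columns grow to the right and rows downward; lengths in m; the calibration is good to about 2 mm. The wrist camera is an equidistant fisheye: a pixel r from the principal point sees the ray r / f radians off the axis. A picture is of the moment at which its call begins: read the wrist's pose just before it.
- ticket.job_done(): hands the job in; it is judged then, once.
Trained networks look in a picture, given as the dict that the camera call returned (one of the last four; its "shot" number tells which), for a name from the list of things; names that differ only in an ending like _2 or _b are one class to them, and where a whole thing is asked for, a point or a joint stands for the part that bears it (a point fixed in the world has none). Each returns a list of dicts, best first, with "score" (0 to 1); they miss things now and then, are a little off and sometimes report something else, mostly with a low value. They report only what shows in the picture. A call takes as long as a camera call. They do not tell look-alikes from the thing itself.
- models.cut_out(picture, target): "mask" (420x560 bool, what is visible of it) and "position" ([column, row] in pixels, amid what is visible of it).
- models.pinpoint(picture, target): "position" ([column, row] in pixels: a listed point, or the origin of a listed thing).
The state is a dict: "time": time; "qpos": joint angles; "qd": joint speeds; "tau": joint torques, N m; "eef_pos": TCP position; "orientation": TCP orientation; "wrist_force": force on the tool from outside, world axes, zero at the start; "torque": the same for the moment, N m; "opening": finger opening in m; "finger_force": force on a finger pad.
Only numpy, scipy, OpenCV 4.12 (cv2) and the standard library are available. Lean on these libraries where they do the work, as an engineer would, in place of code of your own. Each camera call takes 0.05 s, during which the arm holds its last target. There are 200 camera calls.

## Working session

There is one attempt and no reset: what is moved stays moved. The work goes in short steps, Python scripts to look and compute and a tool call to move; the robot and the scene stay as the last step left them, time stands still between calls to the robot, and variables do not carry over. Pictures are saved under pics/ and viewed, at most 10 in all, crops included, and the job is handed in when it is done.

Besides the shell and the picture viewer there is one more tool, called after "Call:" as a command line: name --argument value ..., lists and objects as JSON in quotes. drive_tool: Moves the arm, as the interface text tells. Its arguments: {"type":"object","properties":{"claw":{"type":"array"},"offset":{"type":"array"},"delta_rot":{"type":"array"},"newtons":{"type":"number"}},"required":["claw","offset","delta_rot"]}

```bash
mkdir -p pics; cat > h.py <<'E'
import numpy as np, cv2
from cell import get_state, imaging, ticket, models, env
from scipy.spatial.transform import Rotation as R
def K(p): return np.array([[p['fx'],0,p['cx']],[0,p['fy'],p['cy']],[0,0,1.]])
def ext(p): return cv2.Rodrigues(np.array(p['rvec'],float))[0], np.array(p['tvec'],float).ravel()
def ray(p,uv):
    Rm,t=ext(p); d=Rm.T@np.array([(uv[0]-p['cx'])/p['fx'],(uv[1]-p['cy'])/p['fy'],1.]); return -Rm.T@t,d
def atz(p,uv,z):
    o,d=ray(p,uv); return o+d*(z-o[2])/d[2]
def cloud(p):
    z=p['z_map']; v,u=np.mgrid[:z.shape[0],:z.shape[1]]
    Rm,t=ext(p); c=np.stack([(u-p['cx'])/p['fx']*z,(v-p['cy'])/p['fy']*z,z],-1)
    w=(c-t)@Rm; w[z<=0]=np.nan; return w
def proj(p,X):
    Rm,t=ext(p); c=Rm@np.asarray(X)+t; return c[0]/c[2]*p['fx']+p['cx'],c[1]/c[2]*p['fy']+p['cy']
E
python3 - <<'E'
from h import *
print(env.pinch_z, get_state()['time'])
for n in ['scene','top']:
    p=imaging.read_camera(n); cv2.imwrite(f'pics/{n}.png',p['img']); W=cloud(p)
    for t in ['nest_floor','end_wall','die_center','handle_hinge','knob','keeper','nest','notch','nose']:
        r=models.pinpoint(p,t)
        for k in r[:4]:
            u,v=np.round(k['position']).astype(int); print(n,t,round(k['score'],2),u,v,np.round(W[v,u],4) if 0<=v<420 and 0<=u<560 else '')
    for t in ['die_center','flat_die','caliper']:
        for k in models.cut_out(p,t)[:4]:
            m=k['mask']; q=W[m]; print(n,'cut',t,round(k['score'],2),np.round(k['position']),m.sum(),np.round(np.nanmedian(q,0),4),np.round(np.nanpercentile(q[:,2],97),4))
E
```

```text
0.0188 0.0
scene nest_floor 0.88 221 300 [0.5369 0.0959 0.03  ]
scene end_wall 0.69 201 298 [0.524  0.1348 0.0618]
scene die_center 0.73 356 220 [ 0.5846 -0.2485  0.0173]
scene die_center 0.62 338 241 [ 0.5327 -0.143   0.0368]
scene die_center 0.57 375 230 [ 0.5231 -0.2304  0.0299]
scene die_center 0.36 236 309 [0.5096 0.0887 0.0271]
scene handle_hinge 0.85 280 262 [ 0.533  -0.0127  0.0507]
scene handle_hinge 0.31 217 297 [0.5472 0.0962 0.0293]
scene knob 0.74 294 242 [ 0.5047 -0.0159  0.1   ]
scene knob 0.21 232 306 [0.5173 0.0902 0.0284]
scene keeper 0.64 275 294 [0.5124 0.0145 0.0145]
scene notch 0.55 273 272 [0.5149 0.0161 0.0551]
scene nose 0.69 235 282 [0.5382 0.0692 0.0488]
scene cut die_center 0.87 [376. 229.] 463 [ 0.5217 -0.2346  0.0263] 0.0449
scene cut die_center 0.57 [361. 218.] 136 [ 0.5861 -0.2487  0.0233] 0.0319
scene cut die_center 0.57 [336. 240.] 1000 [ 0.5356 -0.1407  0.0381] 0.0628
scene cut die_center 0.51 [288. 244.] 208 [ 0.513  -0.0157  0.0906] 0.1034
scene cut flat_die 0.69 [301. 219.] 214 [ 0.666  -0.1803  0.0136] 0.0206
scene cut caliper 0.9 [291. 196.] 59
[... 419 characters left out ...]
248 270 [ 0.5477 -0.0152  0.0452]
top handle_hinge 0.65 350 276 [ 0.522  -0.2469  0.0416]
top knob 0.56 254 284 [ 0.519  -0.0258  0.0093]
top knob 0.49 239 288 [0.5118 0.0096 0.0079]
top keeper 0.67 238 285 [0.5155 0.0092 0.0391]
top nest 0.76 213 277 [0.5379 0.0667 0.03  ]
top notch 0.66 233 283 [0.5195 0.0195 0.0497]
top notch 0.35 316 215 [ 0.6732 -0.1804  0.0233]
top nose 0.39 209 275 [0.5404 0.0731 0.0504]
top cut die_center 0.67 [309. 266.] 301 [ 0.5463 -0.1511  0.0563] 0.063
top cut die_center 0.56 [352. 247.] 80 [ 0.592  -0.2523  0.0264] 0.0318
top cut die_center 0.44 [350. 271.] 156 [ 0.5292 -0.2404  0.0397] 0.0457
top cut caliper 0.72 [343. 181.] 844 [ 0.7662 -0.2515  0.0081] 0.014
```

```bash
python3 - <<'E'
import cv2,numpy as np
a=cv2.imread('pics/scene.png')[180:330,150:430]; b=cv2.imread('pics/top.png')[200:310,160:380]
cv2.imwrite('pics/a.png',np.vstack([cv2.resize(a,(560,300),interpolation=2),cv2.resize(b,(560,280),interpolation=2)]))
E
```

```text
(no output)
```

View pics/a.png

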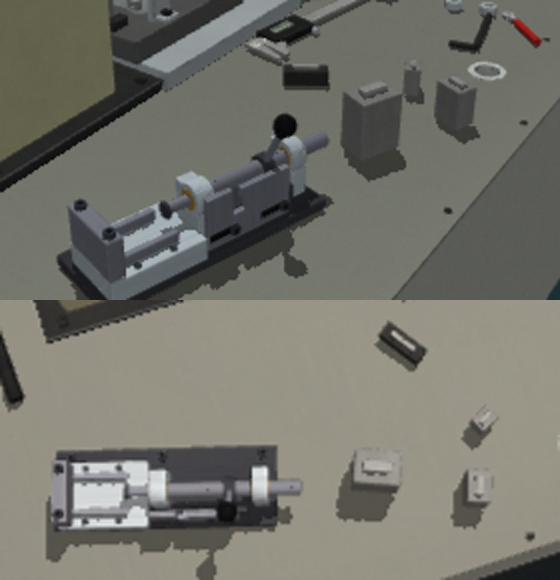

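Call:
drive_tool --claw '[9.4, 9.4, 9.4, 9.4, 9.4, 9.4, 9.4, 9.4, 9.4, 9.4]' --offset '[[33, 30, 5], [33, 30, 5], [33, 30, 5], [33, 30, 5], [33, 30, 5], [33, 30, 5], [33, 30, 5], [33, 30, 5], [33, 30, 5], [33, 30, 5]]' --delta_rot '[[0, 0, 0], [0, 0, 0], [0, 0, 0], [0, 0, 0], [0, 0, 0], [0, 0, 0], [0, 0, 0], [0, 0, 0], [0, 0, 0], [0, 0, 0]]'

```text
time: 2.3
eef_pos: [0.5303, -0.2364, 0.256]
orientation: [0.984, 0.176, 0.002, -0.0]
wrist_force: [-0.5, -0.7, -0.0]
opening: 0.0944
finger_force: 0.0
```

```bash
cat >> h.py <<'E'
def wcloud(p,s):
    z=p['z_map']; v,u=np.mgrid[:z.shape[0],:z.shape[1]]
    a=(u-p['cx'])/p['fx']; b=(v-p['cy'])/p['fy']; th=np.hypot(a,b); k=np.tan(th)/np.maximum(th,1e-9)
    c=np.stack([a*k*z,b*k*z,z,np.ones_like(z)],-1)@np.array(p['hand_eye']).T
    w=R.from_quat(s['orientation']).apply(c[...,:3].reshape(-1,3)).reshape(z.shape+(3,))+np.array(s['eef_pos'])
    w[(z<=0)|(th>1.4)]=np.nan; return w
def wray(p,s,uv):
    a=(uv[0]-p['cx'])/p['fx']; b=(uv[1]-p['cy'])/p['fy']; th=np.hypot(a,b)+1e-12
    d=np.array([a/th*np.sin(th),b/th*np.sin(th),np.cos(th)]); H=np.array(p['hand_eye']); Q=R.from_quat(s['orientation'])
    return Q.apply(H[:3,3])+np.array(s['eef_pos']), Q.apply(H[:3,:3]@d)
def watz(p,s,uv,z):
    o,d=wray(p,s,uv); return o+d*(z-o[2])/d[2]
E
cat > look.py <<'E'
from h import *
import sys
s=get_state(); p=imaging.read_camera('wrist'); np.savez('last_'+sys.argv[1],z=p['z_map'],img=p['img'])
cv2.imwrite(f'pics/{sys.argv[1]}.png',p['img']); W=wcloud(p,s); np.save('W_'+sys.argv[1],W)
print(s['time'],s['eef_pos'],R.from_quat(s['orientation']).as_matrix().round(3).tolist(),s['wrist_force'],s['opening'])
print(np.round(p['hand_eye'],3).tolist(),p['fx'])
for t in sys.argv[2:]:
    for k in models.pinpoint(p,t)[:4]:
        u,v=np.round(k['position']).astype(int); print(t,round(k['score'],2),u,v,np.round(W[v,u],4) if 0<=v<420 and 0<=u<560 else '')
E
python3 look.py w1 die_center nest_floor end_wall handle_hinge knob keeper notch
```

```text
2.3 [ 0.53029383 -0.23641701  0.25604864] [[0.938, 0.347, 0.004], [0.347, -0.938, 0.001], [0.004, -0.0, -1.0]] [-0.54954889 -0.66972548 -0.0252616 ] 0.09441591549019172
[[-0.0, -0.967, -0.256, 0.075], [1.0, -0.0, 0.0, 0.001], [-0.001, -0.256, 0.967, -0.18], [0.0, 0.0, 0.0, 1.0]] 325.19226210127806
die_center 0.96 282 186 [ 0.5327 -0.2405  0.0411]
die_center 0.96 223 154 [ 0.5484 -0.1616  0.0631]
die_center 0.74 309 142 [ 0.595  -0.2534  0.0293]
nest_floor 0.61 63 104 [0.5396 0.0995 0.028 ]
knob 0.96 98 149 [ 0.5136 -0.0238  0.1026]
keeper 0.97 110 133 [0.5215 0.0044 0.0294]
notch 0.72 92 132 [0.52   0.0186 0.0549]
```

View pics/w1.png

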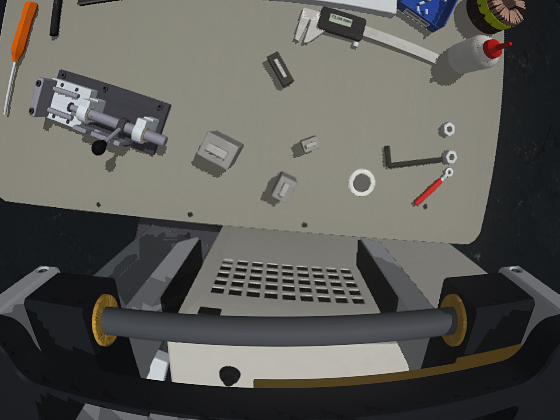

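```bash
python3 - <<'E'
from h import *
W=np.load('W_w1.npy')
def sel(c,r,z0,z1):
    m=(np.hypot(W[...,0]-c[0],W[...,1]-c[1])<r)&(W[...,2]>z0)&(W[...,2]<z1); return W[m]
q=sel((.528,-.242),.035,.036,.05); print(len(q),cv2.minAreaRect((q[:,:2]*1000).astype(np.float32)),np.percentile(q[:,2],[5,50,99]))
q=sel((.528,-.242),.035,.0425,.05); print(len(q),cv2.minAreaRect((q[:,:2]*1000).astype(np.float32)))
q=sel((.53,.04),.16,.005,.013); print(len(q),cv2.minAreaRect((q[:,:2]*1000).astype(np.float32)))
E
```

```text
427 ((529.3724365234375, -243.59771728515625), (22.063785552978516, 30.00599479675293), 83.09903717041016) [0.03892435 0.04091502 0.0457382 ]
82 ((531.5892944335938, -242.08468627929688), (15.561726570129395, 19.380096435546875), 61.912208557128906)
2414 ((547.581298828125, 40.102691650390625), (204.5436248779297, 75.29933166503906), 88.38884735107422)
```

Call:
drive_tool --claw '[5, 5, 5, 5, 5, 5, 5, 5]' --offset '[[0, -0.5, -10], [0, -0.5, -10], [0, -0.5, -15], [0, -0.5, -15], [0, -0.5, -15], [0, -0.5, -15], [0, -0.5, -15], [0, -0.5, -15]]' --delta_rot '[[0, 0, -0.475], [0, 0, -0.475], [0, 0, -0.475], [0, 0, -0.475], [0, 0, -0.475], [0, 0, -0.475], [0, 0, -0.475], [0, 0, -0.475]]'

```text
time: 3.5
eef_pos: [0.5273, -0.2464, 0.1078]
orientation: [0.998, -0.063, 0.002, 0.001]
wrist_force: [0.0, 0.3, 0.4]
opening: 0.0498
finger_force: 0.0
```

```bash
python3 look.py w2 die_center; python3 - <<'E'
from h import *
W=np.load('W_w2.npy')
for z0 in(.036,.03):
    m=(np.hypot(W[...,0]-.529,W[...,1]+.243)<.03)&(W[...,2]>z0)&(W[...,2]<.0415);q=W[m]; print(len(q),cv2.minAreaRect((q[:,:2]*1000).astype(np.float32)))
E
```

```text
3.5 [ 0.52728355 -0.24640045  0.10778202] [[0.992, -0.126, 0.004], [-0.126, -0.992, -0.002], [0.004, 0.002, -1.0]] [0.03864876 0.31124592 0.43038922] 0.049788450726680394
[[-0.0, -0.967, -0.256, 0.075], [1.0, -0.0, 0.0, 0.0], [-0.0, -0.256, 0.967, -0.18], [0.0, 0.0, 0.0, 1.0]] 325.19226210127806
die_center 0.96 279 137 [ 0.5928 -0.2553  0.0331]
die_center 0.96 166 210 [ 0.5523 -0.164   0.0598]
die_center 0.57 274 213 [ 0.5359 -0.2441  0.0456]
761 ((530.0427856445312, -243.56893920898438), (21.681642532348633, 29.44369888305664), 83.13621520996094)
805 ((530.0427856445312, -243.56893920898438), (21.681642532348633, 29.44369888305664), 83.13621520996094)
```

Call:
drive_tool --claw '[5, 5, 5, 5, 5, 2, 2, 2, 2, 2]' --offset '[[0.27, 0.28, -4], [0.27, 0.28, -7], [0.27, 0.28, -9.3], [0.27, 0.28, -9.3], [0.27, 0.28, -9.3], [0.27, 0.28, -9.3], [0.27, 0.28, -9.3], [0.27, 0.28, -9.3], [0.27, 0.28, -9.3], [0.27, 0.28, -9.3]]' --delta_rot '[[0, 0, 0], [0, 0, 0], [0, 0, 0], [0, 0, 0], [0, 0, 0], [0, 0, 0], [0, 0, 0], [0, 0, 0], [0, 0, 0], [0, 0, 0]]' --newtons 20

```text
time: 4.6
eef_pos: [0.5291, -0.2432, 0.0133]
orientation: [0.998, -0.063, 0.001, 0.0]
wrist_force: [-0.3, -0.3, 4.0]
opening: 0.0218
finger_force: 20.0
```

Call:
drive_tool --claw '[2, 2, 2, 2, 2, 2, 2, 2, 2, 2]' --offset '[[0, 0, 5], [0, 0, 10], [0, 3, 14], [0, 7, 18], [0, 10, 22], [0, 13, 24], [0, 16, 24], [0, 19, 24], [0, 19, 24], [0, 19, 24]]' --delta_rot '[[0, 0, 0], [0, 0, 0.15], [0, 0, 0.3], [0, 0, 0.45], [0, 0, 0.6], [0, 0, 0.75], [0, 0, 0.9], [0, 0, 1.05], [0, 0, 1.2], [0, 0, 1.35]]'

```text
time: 5.6
eef_pos: [0.5281, -0.0515, 0.2522]
orientation: [0.816, 0.577, -0.0, -0.0]
wrist_force: [-0.8, -0.3, -1.1]
opening: 0.022
finger_force: 20.0
```

Call:
drive_tool --claw '[2, 2, 2, 2, 2]' --offset '[[0, 0, 0], [0, 0, 0], [0, 0, 0], [0, 0, 0], [0, 0, 0]]' --delta_rot '[[0, 0, 0.15], [0, 0, 0.313], [0, 0, 0.313], [0, 0, 0.313], [0, 0, 0.313]]'

```text
time: 6.1
eef_pos: [0.5285, -0.0528, 0.2523]
orientation: [0.72, 0.694, -0.0, -0.0]
wrist_force: [0.2, 0.4, -1.8]
opening: 0.0216
finger_force: 20.0
```

```bash
python3 look.py w3 nest_floor end_wall handle_hinge knob keeper notch nose nest; python3 - <<'E'
from h import *
W=np.load('W_w3.npy')
m=(abs(W[...,0]-.545)<.06)&(abs(W[...,1]-.04)<.13)&(W[...,2]>.005)&(W[...,2]<.013);q=W[m]; print(len(q),cv2.minAreaRect((q[:,:2]*1000).astype(np.float32)))
m=(abs(W[...,0]-.545)<.06)&(abs(W[...,1]-.125)<.04)&(W[...,2]>.058)&(W[...,2]<.065);q=W[m]; print('wall',len(q),len(q) and cv2.minAreaRect((q[:,:2]*1000).astype(np.float32)))
m=(abs(W[...,0]-.545)<.06)&(abs(W[...,1]-.1)<.04)&(W[...,2]>.034)&(W[...,2]<.0385);q=W[m]; print('fence',len(q))
for s in(q[:,0]<.545,q[:,0]>.545): print(len(q[s]),len(q[s])>3 and cv2.minAreaRect((q[s][:,:2]*1000).astype(np.float32)))
E
```

```text
6.1 [ 0.52850909 -0.05277705  0.25227179] [[0.037, 0.999, -0.0], [0.999, -0.037, 0.0], [0.0, -0.0, -1.0]] [ 0.19668282  0.40851916 -1.81734373] 0.021621633256363508
[[-0.0, -0.967, -0.257, 0.074], [1.0, -0.0, 0.001, 0.001], [-0.001, -0.257, 0.967, -0.18], [0.0, 0.0, 0.0, 1.0]] 325.19226210127806
nest_floor 0.79 285 63 [0.5426 0.0984 0.0278]
end_wall 0.71 285 42 [0.5434 0.1231 0.0387]
handle_hinge 0.82 285 161 [ 0.5377 -0.0213  0.0559]
knob 0.94 263 167 [ 0.5144 -0.0213  0.1028]
keeper 0.69 288 43 [0.5471 0.1232 0.0329]
keeper 0.6 267 131 [0.5183 0.0143 0.0542]
notch 0.97 268 129 [0.5195 0.0166 0.0543]
notch 0.46 283 41 [0.5409 0.1235 0.0422]
nose 0.72 286 79 [0.543  0.0778 0.0289]
nest 0.79 283 90 [0.5385 0.0619 0.0492]
3053 ((548.4765014648438, 40.484779357910156), (204.1713409423828, 74.43279266357422), 87.48504638671875)
wall 473 ((542.657470703125, 129.16665649414062), (13.660491943359375, 55.705684661865234), 88.51608276367188)
fence 456
237 ((527.3204956054688, 99.21595001220703), (50.70964813232422, 30.12357521057129), 84.70121002197266)
219 ((557.6925048828125, 98.01426696777344), (50.5980339050293, 24.044475555419922), 89.60409545898438)
```

View pics/w3.png

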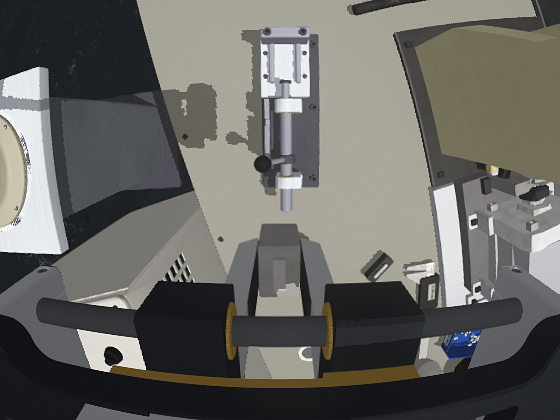

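```bash
python3 - <<'E'
from h import *
W=np.load('W_w3.npy').reshape(-1,3)*1000; W=W[~np.isnan(W[:,0])]
th=np.radians(-1.6); e=np.array([np.cos(th),np.sin(th)]);f=np.array([-e[1],e[0]])
d=W[:,:2]-[541.05,67.19]; N=np.c_[d@e,d@f,W[:,2]]
def S(x0,x1,y0,y1,z0,z1): return N[(N[:,0]>x0)&(N[:,0]<x1)&(N[:,1]>y0)&(N[:,1]<y1)&(N[:,2]>z0)&(N[:,2]<z1)]
for x0,x1 in((-30,0),(0,30)):
    q=S(x0,x1,5,55,34.5,38.5); print('fence',len(q),np.percentile(q[:,0],[2,10,50,90,98]).round(1),np.percentile(q[:,1],[2,98]).round(1))
q=S(-20,20,-70,-30,46,60); q=q[abs(q[:,0])<9];print('bolt top z',np.percentile(q[:,2],98))
for y in range(-70,-25,8):
    q=S(-12,12,y,y+8,44,60); print(y,len(q),np.percentile(q[:,0],[2,50,98]).round(1), q[q[:,2]>np.percentile(q[:,2],85)][:,0].mean().round(1))
q=S(-27,-17,-110,0,50,58); print('rail',np.percentile(q[:,0],[2,50,98]).round(1),np.percentile(q[:,1],[1,99]).round(1),np.median(q[:,2]))
h,b=np.histogram(q[:,1],np.arange(-100,-10,2)); print([(int(x),int(k)) for x,k in zip(b,h)])
q=S(-60,10,-110,-60,85,115); print('knob',len(q),q.mean(0).round(1),q.min(0).round(1),q.max(0).round(1))
E
```

```text
fence 204 [-18.8 -18.6 -16.1 -13.1 -12.7] [ 7.3 53.9]
fence 188 [13.5 13.7 16.1 18.5 18.7] [ 6.8 53. ]
bolt top z 57.32043091381773
-70 77 [-6.4  0.5  6.6] -1.1
-62 79 [-6.3 -0.5  6.6] -0.2
-54 83 [-6.3 -0.5  6.7] -0.2
-46 85 [-6.2 -0.4  6.8] -0.1
-38 106 [-10.7  -0.4  10. ] -0.6
-30 145 [-11.8  -0.4  11.1] 0.2
rail [-24.3 -21.3 -18.4] [-83.8 -16.4] 54.972101040978885
[(-100, 0), (-98, 0), (-96, 0), (-94, 0), (-92, 0), (-90, 0), (-88, 0), (-86, 1), (-84, 7), (-82, 12), (-80, 7), (-78, 10), (-76, 10), (-74, 10), (-72, 5), (-70, 10), (-68, 10), (-66, 5), (-64, 10), (-62, 10), (-60, 10), (-58, 5), (-56, 10), (-54, 10), (-52, 5), (-50, 9), (-48, 9), (-46, 0), (-44, 0), (-42, 0), (-40, 5), (-38, 10), (-36, 6), (-34, 12), (-32, 12), (-30, 7), (-28, 10), (-26, 12), (-24, 12), (-22, 6), (-20, 10), (-18, 11), (-16, 0), (-14, 0)]
knob 228 [-25.1 -86.1 100.3] [-33.9 -95.3  87.8] [-17.2 -78.4 104.5]
```

Call:
drive_tool --claw '[2, 2, 2, 2, 2, 2, 2, 2]' --offset '[[0.4, 4, -3], [0.8, 8, -5], [1.35, 12, -8], [1.35, 14.91, -10], [1.35, 14.91, -13], [1.35, 14.91, -15], [1.35, 14.91, -15], [1.35, 14.91, -15]]' --delta_rot '[[0, 0, 0.008], [0, 0, 0.008], [0, 0, 0.008], [0, 0, 0.008], [0, 0, 0.008], [0, 0, 0.008], [0, 0, 0.008], [0, 0, 0.008]]'

```text
time: 7.35
eef_pos: [0.5425, 0.0963, 0.1028]
orientation: [0.717, 0.697, 0.0, 0.0]
wrist_force: [-0.0, 0.1, -2.0]
opening: 0.0218
finger_force: 20.0
```

```bash
python3 - <<'E'
from h import *
s=get_state(); print(s['eef_pos'],R.from_quat(s['orientation']).as_matrix()[:2,:2],s['qpos'],s['wrist_force'])
E
python3 look.py w4 | tail -0; python3 - <<'E'
from h import *
W=np.load('W_w4.npy').reshape(-1,3)*1000; W=W[~np.isnan(W[:,0])]
th=np.radians(-1.6); e=np.array([np.cos(th),np.sin(th)]);f=np.array([-e[1],e[0]])
d=W[:,:2]-[541.05,67.19]; N=np.c_[d@e,d@f,W[:,2]]
def S(x0,x1,y0,y1,z0,z1): return N[(N[:,0]>x0)&(N[:,0]<x1)&(N[:,1]>y0)&(N[:,1]<y1)&(N[:,2]>z0)&(N[:,2]<z1)]
for x0,x1 in((-30,0),(0,30)):
    q=S(x0,x1,5,55,34,39); print('fence',len(q),len(q) and np.percentile(q[:,0],[2,10,50,90,98]).round(1))
q=S(-40,40,40,80,59,65); print('wall',len(q),len(q) and cv2.minAreaRect(q[:,:2].astype(np.float32)))
q=S(-11.5,11.5,0,60,110,150); print('die',len(q), len(q) and np.percentile(q,[1,50,99],axis=0).round(1))
E
```

```text
[0.54250289 0.09625848 0.10277188] [[ 0.02713995  0.99963163]
 [ 0.99963164 -0.02713995]] [ 4.93345766e-02  3.17525534e-01  1.71568889e+00 -3.41659640e-05
  1.10823069e+00  7.64931055e-02] [-0.02787775  0.06253406 -2.01180204]
fence 309 [-18.9 -18.5 -16.2 -13.9 -13.3]
fence 279 [12.7 13.4 15.9 18.2 18.6]
wall 1358 ((-0.18846702575683594, 62.752952575683594), (55.19084548950195, 14.288896560668945), 0.0064855474047362804)
die 2770 [[-1.110e+01  1.430e+01  1.109e+02]
 [ 1.000e-01  3.450e+01  1.301e+02]
 [ 1.130e+01  4.400e+01  1.468e+02]]Exception ignored on flushing sys.stdout:
BrokenPipeError: [Errno 32] Broken pipe
```

Call:
drive_tool --claw '[2, 2, 2, 2, 2, 2, 2]' --offset '[[-0.07, 0, -2], [-0.07, 0, -4], [-0.07, 0, -5], [-0.07, 0, -5.5], [-0.07, 0, -6], [-0.07, 0, -6.05], [-0.07, 0, -6.05]]' --delta_rot '[[0, 0, 0], [0, 0, 0], [0, 0, 0], [0, 0, 0], [0, 0, 0], [0, 0, 0], [0, 0, 0]]'

```text
time: 8.1
eef_pos: [0.542, 0.0963, 0.0425]
orientation: [0.717, 0.697, 0.0, 0.0]
wrist_force: [-0.3, -1.2, -0.6]
opening: 0.0222
finger_force: 20.0
```

Call:
drive_tool --claw '[2, 2, 4, 5, 5, 5, 5, 5, 5, 5]' --offset '[[0, 0, -0.06], [0, 0, -0.06], [0, 0, -0.06], [0, 0, -0.06], [0, 0, -0.06], [0, 0, 0], [0, 0, 3], [0, 0, 7], [0, 0, 11], [0, 0, 15]]' --delta_rot '[[0, 0, 0], [0, 0, 0], [0, 0, 0], [0, 0, 0], [0, 0, 0], [0, 0, 0], [0, 0, 0], [0, 0, 0], [0, 0, 0], [0, 0, 0]]'

```text
time: 9.1
eef_pos: [0.5412, 0.0963, 0.1936]
orientation: [0.717, 0.698, 0.0, 0.0]
wrist_force: [1.4, -0.4, -0.2]
opening: 0.0501
finger_force: 0.0
```

```bash
python3 look.py w5 die_center| tail -3; cat > nest.py <<'E'
from h import *
import sys
W=np.load(f'W_{sys.argv[1]}.npy').reshape(-1,3)*1000; W=W[~np.isnan(W[:,0])]
th=np.radians(-1.6); e=np.array([np.cos(th),np.sin(th)]);f=np.array([-e[1],e[0]])
O=np.array([541.0,67.6])
d=W[:,:2]-O; N=np.c_[d@e,d@f,W[:,2]]
def S(x0,x1,y0,y1,z0,z1): return N[(N[:,0]>x0)&(N[:,0]<x1)&(N[:,1]>y0)&(N[:,1]<y1)&(N[:,2]>z0)&(N[:,2]<z1)]
q=S(-20,20,5,53,64,74); print('die',len(q), len(q)>3 and (cv2.minAreaRect(q[:,:2].astype(np.float32)),np.percentile(q[:,2],[5,50,98])))
q=S(-40,40,45,80,59,63.5); print('wall',len(q),len(q)>3 and cv2.minAreaRect(q[:,:2].astype(np.float32)))
q=S(-62,12,-105,-20,80,115); print('knob',len(q),len(q) and (q.min(0).round(1),q.max(0).round(1)))
E
python3 nest.py w5
```

```text
die_center 0.73 277 197 [0.5406 0.1024 0.0734]
die_center 0.66 288 375 [ 0.5477 -0.1368  0.057 ]
die_center 0.52 256 319 [0.5372 0.1244 0.3059]
die 694 (((0.5135288238525391, 28.256549835205078), (29.584136962890625, 21.510162353515625), 89.98648071289062), array([67.3053194 , 68.93322079, 73.38385648]))
wall 612 ((0.0066623687744140625, 62.75218963623047), (13.777865409851074, 55.315673828125), 89.90020751953125)
knob 95 (array([-32.8, -89. ,  80.1]), array([-15.2, -78.1,  99.9]))
```

Call:
drive_tool --claw '[5, 5, 5, 5, 5, 5, 5, 5, 5, 5]' --offset '[[0, -2, 1], [-1, -4, 1], [-1, -6, 1], [-2, -8, 1], [-2.76, -11.5, 1], [-2.76, -11.5, 1], [-2.76, -11.5, 1], [-2.76, -11.5, 1], [-2.76, -11.5, 1], [-2.76, -11.5, 1]]' --delta_rot '[[0, 0, -0.15], [0, 0, -0.3], [0, 0, -0.45], [0, 0, -0.6], [0, 0, -0.75], [0, 0, -0.9], [0, 0, -1.05], [0, 0, -1.2], [0, 0, -1.35], [0, 0, -1.5]]'

```text
time: 10.2
eef_pos: [0.5132, -0.0187, 0.2009]
orientation: [1.0, 0.019, -0.001, -0.0]
wrist_force: [0.5, 0.1, 0.1]
opening: 0.0501
finger_force: 0.0
```

Call:
drive_tool --claw '[5, 5, 5]' --offset '[[0, 0, -3], [0, 0, -4], [0, 0, -4]]' --delta_rot '[[0, 0, -0.071], [0, 0, -0.071], [0, 0, -0.071]]'

```text
time: 10.5
eef_pos: [0.5119, -0.0184, 0.1598]
orientation: [1.0, -0.013, -0.003, -0.0]
wrist_force: [0.6, -0.1, -0.2]
opening: 0.05
finger_force: 0.0
```

```bash
python3 look.py w6 knob notch handle_hinge; cat >> nest.py <<'E'
if len(q)>50:
    from scipy.optimize import least_squares
    q=S(-50,-5,-100,-70,86,110)
    r=least_squares(lambda c:np.linalg.norm(q-c,axis=1)-9,q.mean(0)-[0,0,4],loss='soft_l1'); k=r.x
    print('knob nest',k.round(2),'ang',np.arctan2(-k[0],k[2]-44),'rad',np.hypot(k[0],k[2]-44),'world',(O+k[0]*e+k[1]*f).round(2),np.median(abs(r.fun)))
q=S(-24.5,-19.5,-80,-18,50,58); h,b=np.histogram(q[:,1],np.arange(-56,-30,1)); print([(int(x),int(k)) for x,k in zip(b,h)])
E
python3 nest.py w6
```

```text
10.5 [ 0.51194671 -0.01837886  0.15976694] [[1.0, -0.026, -0.005], [-0.026, -1.0, 0.001], [-0.005, -0.001, -1.0]] [ 0.64915198 -0.05659409 -0.19698804] 0.05004631074028272
[[-0.0, -0.967, -0.256, 0.075], [1.0, -0.0, 0.0, 0.0], [-0.0, -0.256, 0.967, -0.18], [0.0, 0.0, 0.0, 1.0]] 325.19226210127806
knob 0.85 281 224 [ 0.5126 -0.0204  0.1037]
notch 0.79 239 203 [0.5177 0.0174 0.0542]
handle_hinge 0.68 276 177 [ 0.5407 -0.0169  0.0548]
die 753 (((1.0960884094238281, 27.63934326171875), (30.869373321533203, 22.10283088684082), 89.84539031982422), array([67.02594196, 68.64952951, 73.10131369]))
wall 593 ((0.6467628479003906, 61.9378662109375), (15.027350425720215, 55.02230453491211), 89.59608459472656)
knob 438 (array([-33. , -95.1,  80.1]), array([-14.5, -78.5, 104.8]))
knob nest [-25.59 -86.77  94.29] ang 0.4707229808478424 rad 56.431932101994285 world [512.99 -18.43] 0.34139706917770063
[(-56, 5), (-55, 5), (-54, 6), (-53, 6), (-52, 6), (-51, 5), (-50, 8), (-49, 6), (-48, 5), (-47, 1), (-46, 0), (-45, 0), (-44, 0), (-43, 0), (-42, 0), (-41, 0), (-40, 8), (-39, 7), (-38, 6), (-37, 5), (-36, 5), (-35, 6), (-34, 6), (-33, 6), (-32, 7)]
```

View pics/w6.png

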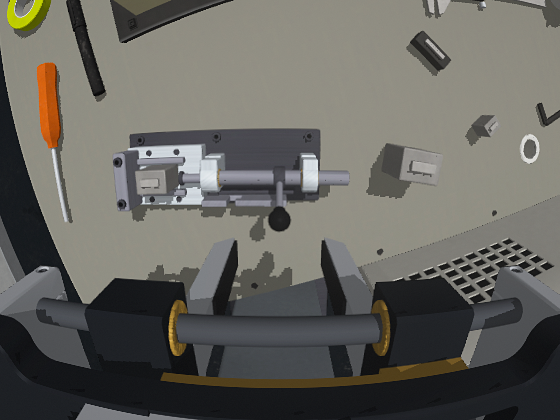

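Call:
drive_tool --claw '[5, 5, 5, 5, 1.5, 1.5, 1.5, 1.5, 1.5, 1.5]' --offset '[[0.1, 0, -4], [0.1, 0, -7], [0.1, 0, -8.4], [0.1, 0, -8.4], [0.1, 0, -8.4], [0.1, 0, -8.4], [0.1, 0, -8.4], [0.1, 0, -8.4], [0.1, 0, -8.4], [0.1, 0, -8.4]]' --delta_rot '[[0, 0, 0], [0, 0, 0], [0, 0, 0], [0, 0, 0], [0, 0, 0], [0, 0, 0], [0, 0, 0], [0, 0, 0], [0, 0, 0], [0, 0, 0]]' --newtons 15

```text
time: 11.7
eef_pos: [0.5149, -0.0186, 0.0784]
orientation: [1.0, -0.014, 0.0, -0.0]
wrist_force: [-0.5, 0.5, 2.4]
opening: 0.0172
finger_force: 15.0
```

Call:
drive_tool --claw '[3, 3, 3, 1.5, 1.5, 1.5, 1.5, 1.5]' --offset '[[0, 0, 0], [-0.17, 0, -0.27], [-0.17, 0, -0.27], [-0.17, 0, -0.27], [-0.17, 0, -0.27], [-0.17, 0, -0.27], [-0.17, 0, -0.27], [-0.17, 0, -0.27]]' --delta_rot '[[0, 0, 0], [0, 0, 0], [0, 0, 0], [0, 0, 0], [0, 0, 0], [0, 0, 0], [0, 0, 0], [0, 0, 0]]' --newtons 15

```text
time: 12.5
eef_pos: [0.5131, -0.0186, 0.0752]
orientation: [1.0, -0.014, -0.0, -0.0]
wrist_force: [-0.1, 1.9, -0.5]
opening: 0.0172
finger_force: 15.0
```

Call:
drive_tool --claw '[1.5, 1.5, 1.5, 1.5, 1.5, 1.5, 1.5, 1.5, 1.5, 1.5]' --offset '[[0.01, 0.4, 0], [0.02, 0.8, 0], [0.03, 1.2, 0], [0.04, 1.6, 0], [0.06, 2, 0], [0.07, 2.4, 0], [0.08, 2.8, 0], [0.09, 3.2, 0], [0.1, 3.6, 0], [0.1, 3.6, 0]]' --delta_rot '[[0, 0, 0], [0, 0, 0], [0, 0, 0], [0, 0, 0], [0, 0, 0], [0, 0, 0], [0, 0, 0], [0, 0, 0], [0, 0, 0], [0, 0, 0]]'

```text
time: 13.5
eef_pos: [0.5142, 0.0168, 0.0753]
orientation: [1.0, -0.013, 0.0, 0.001]
wrist_force: [-0.1, -5.8, -2.2]
opening: 0.0169
finger_force: 15.0
```

```bash
python3 look.py w7 knob notch| tail -2; python3 nest.py w7
```

```text
notch 0.79 278 237 [0.5259 0.0166 0.0781]
notch 0.18 280 268 [0.5177 0.0158 0.1027]
die 1374 (((1.3271408081054688, 38.791568756103516), (28.478151321411133, 22.230571746826172), 89.80635070800781), array([66.42811618, 68.66769034, 72.93091186]))
wall 983 ((0.0021953582763671875, 57.891300201416016), (23.394628524780273, 56.39632797241211), 87.55810546875)
knob 2321 (array([-33.8, -72.6,  80. ]), array([-13.9, -31.3, 115. ]))
knob nest [-21.77 -69.06  99.04] ang 0.37658161559600317 rad 59.19016678745374 world [517.31  -0.83] 1.4417103453007591
[(-56, 6), (-55, 0), (-54, 0), (-53, 0), (-52, 0), (-51, 0), (-50, 0), (-49, 10), (-48, 6), (-47, 6), (-46, 0), (-45, 0), (-44, 0), (-43, 0), (-42, 0), (-41, 0), (-40, 0), (-39, 8), (-38, 9), (-37, 5), (-36, 10), (-35, 5), (-34, 13), (-33, 6), (-32, 15)]
```

View pics/w7.png

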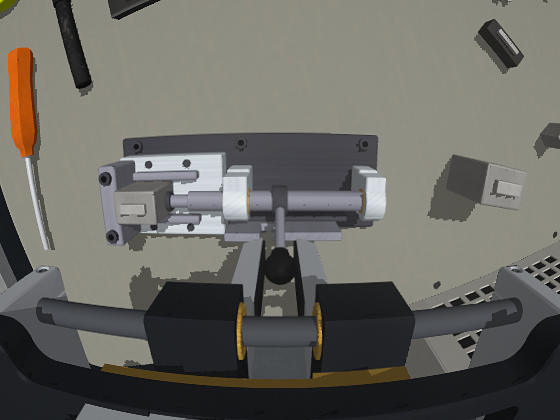

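Call:
drive_tool --claw '[1.5, 1.5, 1.5, 1.5, 1.5, 1.5, 1.5]' --offset '[[-0.3, 0.01, -0.16], [-0.62, 0.02, -0.37], [-0.85, 0.02, -0.53], [-1.07, 0.03, -0.71], [-1.48, 0.04, -1.09], [-1.67, 0.05, -1.29], [-1.67, 0.05, -1.29]]' --delta_rot '[[0, 0, 0], [0, 0, 0], [0, 0, 0], [0, 0, 0], [0, 0, 0], [0, 0, 0], [0, 0, 0]]'

```text
time: 14.35
eef_pos: [0.498, 0.0172, 0.0627]
orientation: [1.0, -0.013, 0.001, 0.001]
wrist_force: [0.7, -5.6, -0.3]
opening: 0.0167
finger_force: 15.0
```

Call:
drive_tool --claw '[1.5, 1.5, 1.5, 1.5]' --offset '[[-0.18, 0, -0.21], [-0.28, 0, -0.35], [-0.28, 0, -0.35], [-0.28, 0, -0.35]]' --delta_rot '[[0, 0, 0], [0, 0, 0], [0, 0, 0], [0, 0, 0]]'

```text
time: 14.75
eef_pos: [0.4952, 0.0173, 0.0593]
orientation: [1.0, -0.013, 0.001, 0.001]
wrist_force: [0.3, -6.4, -0.6]
opening: 0.0167
finger_force: 15.0
```

Call:
drive_tool --claw '[1.5, 1.5, 1.5, 1.5]' --offset '[[-0.06, 0, -0.1], [-0.06, 0, -0.1], [-0.06, 0, -0.1], [-0.06, 0, -0.1]]' --delta_rot '[[0, 0, 0], [0, 0, 0], [0, 0, 0], [0, 0, 0]]'

```text
time: 15.15
eef_pos: [0.4945, 0.0173, 0.0583]
orientation: [1.0, -0.013, 0.0, 0.001]
wrist_force: [0.1, -5.5, 0.9]
opening: 0.0169
finger_force: 15.0
```

Call:
drive_tool --claw '[1.5, 1.5, 1.5]' --offset '[[-0.03, 0, -0.05], [-0.03, 0, -0.05], [-0.03, 0, -0.05]]' --delta_rot '[[0, 0, 0], [0, 0, 0], [0, 0, 0]]'

```text
time: 15.45
eef_pos: [0.4942, 0.0173, 0.0579]
orientation: [1.0, -0.013, 0.001, 0.001]
wrist_force: [-0.4, -5.0, 0.4]
opening: 0.0169
finger_force: 15.0
```

Call:
drive_tool --claw '[1.5, 1.5, 1.5]' --offset '[[-0.05, 0, -0.07], [-0.05, 0, -0.07], [-0.05, 0, -0.07]]' --delta_rot '[[0, 0, 0], [0, 0, 0], [0, 0, 0]]'

```text
time: 15.75
eef_pos: [0.4938, 0.0173, 0.0572]
orientation: [1.0, -0.013, 0.001, 0.001]
wrist_force: [-0.5, -4.9, 0.7]
opening: 0.0171
finger_force: 15.0
```

Call:
drive_tool --claw '[1.5, 1.5, 1.5]' --offset '[[-0.05, 0, -0.08], [-0.05, 0, -0.08], [-0.05, 0, -0.08]]' --delta_rot '[[0, 0, 0], [0, 0, 0], [0, 0, 0]]'

```text
time: 16.05
eef_pos: [0.4932, 0.0174, 0.0564]
orientation: [1.0, -0.013, 0.0, 0.001]
wrist_force: [-0.3, -6.0, 1.1]
opening: 0.0171
finger_force: 15.0
```

Call:
drive_tool --claw '[1.5, 1.5, 1.5]' --offset '[[-0.05, 0, -0.09], [-0.05, 0, -0.09], [-0.05, 0, -0.09]]' --delta_rot '[[0, 0, 0], [0, 0, 0], [0, 0, 0]]'

```text
time: 16.35
eef_pos: [0.4927, 0.0173, 0.0556]
orientation: [1.0, -0.013, 0.0, 0.001]
wrist_force: [0.2, -6.0, 0.3]
opening: 0.0167
finger_force: 15.0
```

```bash
python3 look.py w8 >/dev/null; python3 - <<'E'
import cv2
a=cv2.imread('pics/w8.png')[150:320,140:420]; cv2.imwrite('pics/w8c.png',cv2.resize(a,(784,476),interpolation=2))
E
```

```text
(no output)
```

View pics/w8c.png

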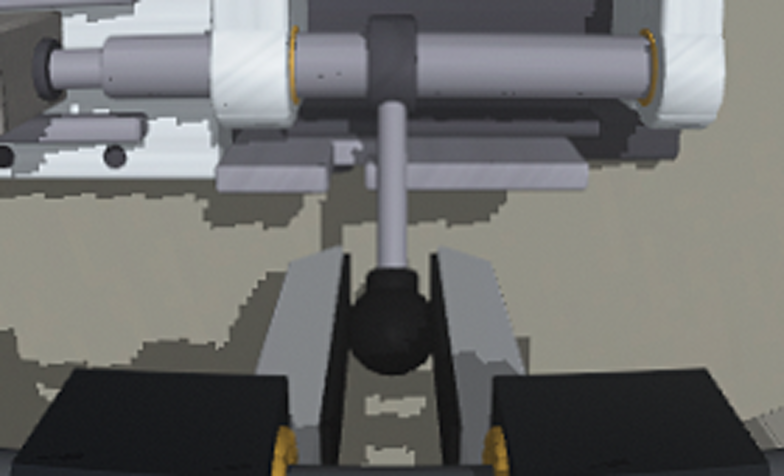

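```bash
cat > k.py <<'E'
from h import *
import sys
from scipy.optimize import least_squares
s=get_state(); p=imaging.read_camera('wrist'); W=wcloud(p,s)*1000; t=np.array(s['eef_pos'])*1000+[0,0,18.8]
dark=p['img'].max(2)<45
m=dark&(np.linalg.norm(W-t-[0,0,4],axis=2)<13)&(abs(W[...,1]-t[1])<7.5)&(W[...,0]>t[0]-12); q=W[m]
r=least_squares(lambda c:np.linalg.norm(q-c,axis=1)-9,t,loss='soft_l1',f_scale=.5); k=r.x
O=np.array([541.0,67.6]);th=np.radians(-1.6); e=np.array([np.cos(th),np.sin(th)]);f=np.array([-e[1],e[0]])
d=k[:2]-O; x,y=d@e,d@f
print(len(q),'ball-grasp',(k-t).round(1),'ang',np.arctan2(-x,k[2]-44).round(3),'rad',np.hypot(x,k[2]-44).round(1),'bolt',(y+92).round(1),np.median(abs(r.fun)).round(2),'F',s['wrist_force'].round(1))
E
python3 k.py
```

```text
867 ball-grasp [ 0.6 -0.7  0.8] ang 0.977 rad 55.8 bolt 39.7 0.33 F [-1.  -5.5  1.6]
```

Call:
drive_tool --claw '[1.5, 1.5, 1.5, 1.5, 1.5, 1.5]' --offset '[[0.01, 0.15, 0], [0.01, 0.3, 0], [0.01, 0.45, 0], [0.02, 0.6, 0], [0.02, 0.7, 0], [0.02, 0.7, 0]]' --delta_rot '[[0, 0, 0], [0, 0, 0], [0, 0, 0], [0, 0, 0], [0, 0, 0], [0, 0, 0]]'

```text
time: 17.05
eef_pos: [0.4929, 0.0237, 0.0555]
orientation: [1.0, -0.013, 0.0, 0.001]
wrist_force: [-0.2, -7.4, 1.6]
opening: 0.0166
finger_force: 15.0
```

```bash
python3 k.py
```

```text
862 ball-grasp [ 0.6 -0.8  0.9] ang 0.977 rad 55.8 bolt 46.0 0.38 F [-0.2 -7.4  1.6]
```

Call:
drive_tool --claw '[1.5, 1.5, 1.5, 1.5]' --offset '[[0, 0.08, 0], [0, 0.15, 0], [0, 0.15, 0], [0, 0.15, 0]]' --delta_rot '[[0, 0, 0], [0, 0, 0], [0, 0, 0], [0, 0, 0]]'

```text
time: 17.5
eef_pos: [0.4929, 0.0251, 0.0556]
orientation: [1.0, -0.013, 0.0, 0.001]
wrist_force: [-1.2, -7.3, 1.3]
opening: 0.0167
finger_force: 15.0
```

Call:
drive_tool --claw '[1.5, 1.5, 1.5]' --offset '[[0, 0.08, 0], [0, 0.08, 0], [0, 0.08, 0]]' --delta_rot '[[0, 0, 0], [0, 0, 0], [0, 0, 0]]'

```text
time: 17.8
eef_pos: [0.4929, 0.0258, 0.0555]
orientation: [1.0, -0.013, 0.0, 0.001]
wrist_force: [-0.1, -8.7, 0.8]
opening: 0.0166
finger_force: 15.0
```

```bash
python3 k.py
```

```text
860 ball-grasp [ 0.6 -0.9  0.9] ang 0.977 rad 55.8 bolt 48.0 0.34 F [-0.1 -8.7  0.8]
```

Call:
drive_tool --claw '[1.5, 1.5, 1.5]' --offset '[[-0.06, 0, -0.1], [-0.06, 0, -0.1], [-0.06, 0, -0.1]]' --delta_rot '[[0, 0, 0], [0, 0, 0], [0, 0, 0]]'

```text
time: 18.15
eef_pos: [0.4922, 0.0259, 0.0545]
orientation: [1.0, -0.013, 0.0, 0.001]
wrist_force: [0.1, -8.1, 1.1]
opening: 0.0168
finger_force: 15.0
```

```bash
python3 k.py
```

```text
862 ball-grasp [ 0.6 -0.9  1. ] ang 0.998 rad 55.8 bolt 48.0 0.36 F [ 0.1 -8.1  1.1]
```

Call:
drive_tool --claw '[1.5, 1.5, 1.5]' --offset '[[-0.07, 0, -0.12], [-0.13, 0, -0.22], [-0.13, 0, -0.22]]' --delta_rot '[[0, 0, 0], [0, 0, 0], [0, 0, 0]]'

```text
time: 18.5
eef_pos: [0.4909, 0.0259, 0.0522]
orientation: [1.0, -0.013, 0.0, 0.001]
wrist_force: [-0.6, -7.7, 0.3]
opening: 0.0168
finger_force: 15.0
```

```bash
python3 k.py
```

```text
856 ball-grasp [ 0.7 -0.9  1.1] ang 1.044 rad 55.8 bolt 48.0 0.35 F [-0.6 -7.7  0.3]
```

Call:
drive_tool --claw '[1.5, 1.5, 1.5, 1.5, 1.5, 1.5]' --offset '[[-0.15, 0, -0.27], [-0.27, 0.01, -0.53], [-0.38, 0.01, -0.8], [-0.47, 0.01, -1.05], [-0.47, 0.01, -1.05], [-0.47, 0.01, -1.05]]' --delta_rot '[[0, 0, 0], [0, 0, 0], [0, 0, 0], [0, 0, 0], [0, 0, 0], [0, 0, 0]]'

```text
time: 19.15
eef_pos: [0.4863, 0.026, 0.0416]
orientation: [1.0, -0.013, 0.0, 0.001]
wrist_force: [-0.1, -8.1, -0.3]
opening: 0.0168
finger_force: 15.0
```

```bash
python3 k.py
```

```text
855 ball-grasp [ 0.9 -0.9  1.5] ang 1.242 rad 55.5 bolt 48.1 0.4 F [-0.1 -8.1 -0.3]
```

Call:
drive_tool --claw '[1.5, 1.5, 1.5, 1.5, 1.5, 1.5, 1.5]' --offset '[[-0.08, 0, -0.27], [-0.15, 0, -0.54], [-0.2, 0, -0.8], [-0.25, 0, -1.09], [-0.28, 0, -1.4], [-0.29, 0, -1.77], [-0.29, 0, -1.77]]' --delta_rot '[[0, 0, 0], [0, 0, 0], [0, 0, 0], [0, 0, 0], [0, 0, 0], [0, 0, 0], [0, 0, 0]]'

```text
time: 19.9
eef_pos: [0.4834, 0.0262, 0.0237]
orientation: [1.0, -0.013, 0.0, 0.001]
wrist_force: [-0.2, -7.6, 0.1]
opening: 0.0166
finger_force: 15.0
```

```bash
python3 k.py
```

```text
831 ball-grasp [ 1.3 -1.   2.3] ang 1.555 rad 55.1 bolt 48.0 0.44 F [-0.2 -7.6  0.1]
```

Call:
drive_tool --claw '[1.5, 1.5, 1.5, 1.5, 1.5, 1.5]' --offset '[[0.01, 0, -0.35], [0.04, 0, -0.7], [0.08, 0, -1.0], [0.13, 0, -1.25], [0.15, 0, -1.35], [0.15, 0, -1.35]]' --delta_rot '[[0, 0, 0], [0, 0, 0], [0, 0, 0], [0, 0, 0], [0, 0, 0], [0, 0, 0]]'

```text
time: 20.55
eef_pos: [0.485, 0.0262, 0.0104]
orientation: [1.0, -0.013, 0.0, 0.001]
wrist_force: [0.2, -8.5, -0.3]
opening: 0.0168
finger_force: 15.0
```

```bash
python3 k.py
```

```text
783 ball-grasp [ 1.3 -1.   2.9] ang 1.79 rad 54.8 bolt 48.1 0.55 F [ 0.2 -8.5 -0.3]
```

Call:
drive_tool --claw '[1.5, 1.5, 1.5, 1.5, 1.5, 1.5, 1.5]' --offset '[[0.02, 0, -0.12], [0.03, 0, -0.2], [0.03, 0, -0.2], [0.03, -0.1, -0.2], [0.03, -0.2, -0.2], [0.03, -0.35, -0.2], [0.03, -0.35, -0.2]]' --delta_rot '[[0, 0, 0], [0, 0, 0], [0, 0, 0], [0, 0, 0], [0, 0, 0], [0, 0, 0], [0, 0, 0]]'

```text
time: 21.3
eef_pos: [0.4853, 0.0234, 0.0085]
orientation: [1.0, -0.013, 0.001, 0.0]
wrist_force: [0.0, -5.8, 1.1]
opening: 0.0171
finger_force: 15.0
```

```bash
python3 k.py
```

```text
789 ball-grasp [ 4.1  0.5 16.6] ang 1.573 rad 50.3 bolt 46.9 1.76 F [ 0.  -5.8  1.1]
```

Call:
drive_tool --claw '[1.5, 1.5, 1.5, 1.5]' --offset '[[0, -0.1, 0], [0, -0.15, 0], [0, -0.15, 0], [0, -0.15, 0]]' --delta_rot '[[0, 0, 0], [0, 0, 0], [0, 0, 0], [0, 0, 0]]'

```text
time: 21.75
eef_pos: [0.4853, 0.0221, 0.0084]
orientation: [1.0, -0.014, 0.001, 0.0]
wrist_force: [0.1, -5.8, 0.5]
opening: 0.0173
finger_force: 15.0
```

Call:
drive_tool --claw '[1.5, 1.5, 1.5, 1.5]' --offset '[[0, -0.1, 0], [0, -0.1, 0], [0, -0.1, 0], [0, -0.1, 0]]' --delta_rot '[[0, 0, 0], [0, 0, 0], [0, 0, 0], [0, 0, 0]]'

```text
time: 22.15
eef_pos: [0.4853, 0.0217, 0.0083]
orientation: [1.0, -0.014, 0.001, -0.0]
wrist_force: [0.9, -0.4, 1.7]
opening: 0.0168
finger_force: 15.0
```

Call:
drive_tool --claw '[2.2, 3, 4, 4, 4, 4, 4, 4, 4, 4]' --offset '[[0, 0, 0], [0, 0, 0], [0, 0, 0], [0, 0, 0], [0, 0, 2], [0, 0, 4], [0, 0, 8], [0, 0, 12], [0, 0, 16], [0, 0, 20]]' --delta_rot '[[0, 0, 0], [0, 0, 0], [0, 0, 0], [0, 0, 0], [0, 0, 0], [0, 0, 0], [0, 0, 0], [0, 0, 0], [0, 0, 0], [0, 0, 0]]'

```text
time: 23.15
eef_pos: [0.4842, 0.0213, 0.2096]
orientation: [1.0, -0.014, -0.0, -0.0]
wrist_force: [0.6, -0.6, -0.6]
opening: 0.04
finger_force: 0.0
```

```bash
python3 look.py w9 knob die_center| tail -4; python3 nest.py w9; python3 - <<'E'
import cv2,numpy as np
from h import *
W=np.load('W_w9.npy').reshape(-1,3)*1000; O=np.array([541.0,67.6]);th=np.radians(-1.6); e=np.array([np.cos(th),np.sin(th)]);f=np.array([-e[1],e[0]])
W=W[~np.isnan(W[:,0])];d=W[:,:2]-O;N=np.c_[d@e,d@f,W[:,2]]
q=N[(abs(N[:,0]+55)<12)&(abs(N[:,1]+48)<15)&(N[:,2]>15)&(N[:,2]<70)];print(len(q),q.min(0),q.max(0))
a=cv2.imread('pics/w9.png')[100:310,80:360]; cv2.imwrite('pics/w9c.png',cv2.resize(a,(784,588),interpolation=2))
E
```

```text
knob 0.61 281 195 [0.4823 0.0187 0.0379]
die_center 0.96 427 139 [ 0.5459 -0.1415  0.0582]
die_center 0.68 198 146 [0.5423 0.0995 0.0726]
die_center 0.55 485 107 [ 0.59   -0.2438  0.026 ]
die 579 (((1.199763298034668, 38.79998016357422), (21.793201446533203, 28.346771240234375), 0.43169116973876953), array([67.21638028, 68.79825541, 73.17671182]))
wall 470 ((0.43137359619140625, 62.370704650878906), (55.080753326416016, 14.62520980834961), 0.11318252980709076)
knob 0 0
[(-56, 5), (-55, 5), (-54, 5), (-53, 5), (-52, 5), (-51, 5), (-50, 5), (-49, 5), (-48, 5), (-47, 0), (-46, 0), (-45, 0), (-44, 0), (-43, 0), (-42, 0), (-41, 0), (-40, 0), (-39, 4), (-38, 3), (-37, 2), (-36, 4), (-35, 4), (-34, 4), (-33, 4), (-32, 4)]
215 [-61.71596493 -56.2469948   29.12431764] [-43.04429926 -39.35943435  40.12397021]
```

View pics/w9c.png

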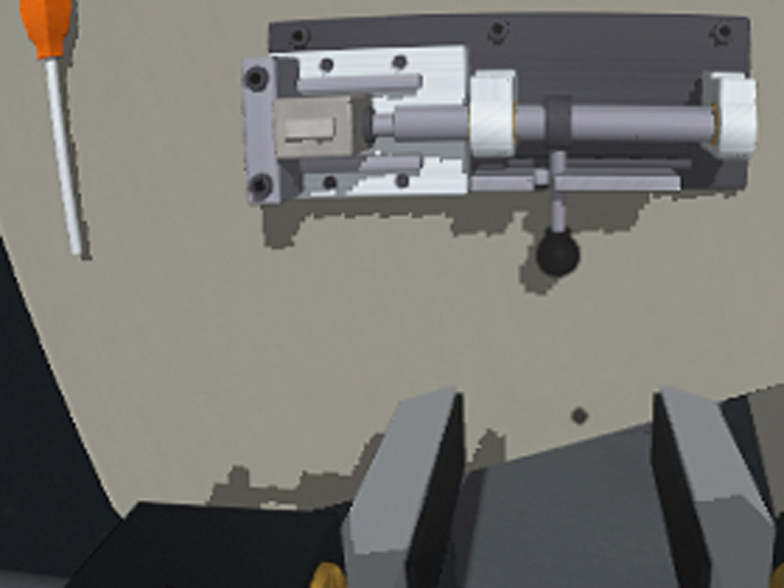

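The picture shows the handle down beneath the lip, with the ball at about (558, 253) in the crop, and the die flat on the end wall at about (318, 127). The gripper is clear of everything.

```bash
python3 -c "
from cell import ticket
print(ticket.job_done())"
```

```text
the job is handed in; nothing more can be done
None
```

The die is clamped against the end wall with the handle hooked beneath the lip and the gripper clear, and the job was handed in at about 23 s; no verdict came back.

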